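# Let the lid of the airbrush case down on a finger and latch it

## Robot

A 6-joint arm with a two-finger parallel gripper is mounted at the origin on a cart in front of the work surface, level with it; the furniture and walls round the work are solid. World frame = base frame: x ahead of the robot, y to its left, z up, the work surface at z = 0. Lengths are in mm, angles in rad, forces in N, time in s.
With the tool pointing down it reaches from about 400 to 925 mm from the base axis. Payload 12.5 kg.
Tool frame: the origin (TCP) lies midway between the tips of the shut fingers; the grasp point (between the pads) lies 19 mm behind it; z points along the fingers, y is the line along which they close (so a half turn about z gives the same grasp; the last joint's range is limited). The gripper opens to 95 mm and grips with 3 to 60 N. Pads are 20 mm wide; open, the fingers measure 119 mm over their backs; the gripper's body (75 mm by 180 mm) begins 59 mm behind the grasp point.
Start: joints at [1.029, 0.491, 1.559, -0, 1.092, -0.106], TCP at [263.821, 566.608, 214.661] pointing down, gripper open.
Joint ranges: [-3.1, 3.1], [-0.84, 2.19], [0.05, 2.79], [-1.13, 4.28], [0.06, 2.93], [-2.69, 2.69]. Speed limits (rad/s): [2.22, 2.22, 2.79, 3.14, 3.14, 3.14].

## Interface

Orientations are given as [roll, pitch, yaw] about the fixed x, y, z axes, in that order (R = Rz(yaw) Ry(pitch) Rx(roll)).
In Python, from cell import state, read_camera, camera_info, env gives the robot as it stands.
- The arm moves only by the tool move_arm, never from a script. Its argument "commands" is a list of rows, each a list of 3 entries, a list of its own where there are three numbers: the shift along the world's x, y, z in cm, then the turn, a rotation vector about the world's x, y, z in degrees, then the opening, from 0 (shut) to 1 (fully open). A call has 1 to 10 rows; each row shifts and turns the commanded pose from where the row before left it; what a row does not reach is not made up. A row lasts 1/10 s, in which the tool goes at most 50 mm and 8.59 degrees, less where a joint would pass 70% of its speed; a pose out of reach is approached as far as the arm can. A call with a gripper value outside its range is refused whole. The fingers move at their own pace and stop on an object; the grip force is fixed at half the most. Time passes only in rows, so rows that do not move let the fingers close. It gives the time, the measured TCP pose, the force, the opening and the grip force at its end, in the units of the state.
- state(): the state, without advancing time (a new reading comes with each control period).
- read_camera(name): name is "scene" or "top"; returns the picture (400x640x3 uint8, blue, green, red); there is no depth.
- camera_info(name): a dict with "K" (3x3 intrinsics, pixels), "cam_to_world" (4x4, takes a point from camera to world coordinates). Camera axes: x right, y down, z forward; pixel columns grow to the right and rows downward; lengths in mm; the calibration is good to about 2 mm. A picture is of the moment at which its call begins. camera_info takes no time and is no camera call.
- env.job_done(): hands the job in; it is judged then, once.
The state is a dict: "t": time; "joints": joint angles; "qvel": joint speeds; "tau": joint torques, N m; "eef_pos": TCP position; "tcp_rot": TCP orientation; "ft_force": force on the tool from outside, world axes, zero at the start; "moment": the same for the moment, N m; "opening": opening from 0.0 (shut) to 1.0 (fully open); "grip_force": force on a finger pad.
Only numpy, scipy, OpenCV 4.12 (cv2) and the standard library are available. Lean on these libraries where they do the work, as an engineer would, in place of code of your own. Each camera call takes 0.05 s, during which the arm holds its last target. There are 200 camera calls.

## Task

Shut the airbrush case without letting the lid slam: tip the upright lid over from behind, catch it as it falls on the back of a finger and ease it down until only a finger's thickness is left, then slip the finger out. When the lid is down, push both front latches closed against the case. Push and carry lightly, without gripping the lid, and leave the tools in the tray and the things round the case where they are.

Things in the scene. Friction and masses are not known exactly. Their poses are not given: they have to be found in the camera images.
- airbrush_case: black hard case, 170 x 272 mm, fixed on the table, open like a suitcase. Origin: on the table under it; x points from its front (handle and latches, towards the robot) to the hinge at the back, y left, z up. In this frame (mm) the box spans x -76 to 94, y -135 to 135; walls 3 thick, rim at z 36, pale foam inside up to z 27
- case_hinge (a point): middle of the lid's hinge axis, at x 97, y 0, z 36 mm in the case's frame; its axes are the case's axes, and the hinge axis is y
- lid_edge (a point): middle of the free edge of the lid's front rim, on its open (inner) side, 174 mm from the hinge axis; moves with the lid. The lid is a tray with 3 mm walls, 22 mm deep, 0.25 kg, 1.3 N at this edge. Shut, it fills x -77 to 95, y -136 to 136, z 37 to 59 mm of the case's frame, this edge at x -77, z 37. Upright, its flat back faces away from the robot
- airbrush_case_lid (a joint): angle of the lid, rad: 0 shut, 1.57 its rim plane upright, 1.83 leaning back on its stop. Stiction of the hinge holds it still between about 1.26 and 1.47, where it starts. Below about 1.23 it falls shut by itself in some 1.5 to 2.5 s, slowly at first, and slams at 1.3 rad/s; above 1.5 it falls back on its stop
- airbrush_case_latch_l (a joint): left front latch, rad: 0 closed (upright, flat on the case's front, outer face at x -82 mm of the case), grows as it swings out and down to the robot, at most 1.4. A tongue 26 mm wide, 3 thick, at y 62 to 88; it pivots at x -80, z 28 and reaches 25 mm beyond. It stays where it is left; a light push up and towards the case closes it
- airbrush_case_latch_r (a joint): right front latch, the same at y = -88 to -62 mm of the case
- latch_left_tip (a point): free end of the left latch, middle of its width
- latch_right_tip (a point): free end of the right latch, middle of its width
- carry_handle (a point): middle of the carrying handle, at x -88, y 0, z 20 mm in the case's frame and with its axes. The handle sticks out of the case's front to x -100 over y -39 to 39, z 16 to 24 mm of the case's frame
- needle_tube: white needle tube with a blue cap, 10 x 102 x 10 mm, loose on the foam in the case; origin at the middle of its underside, y along it
- case_tweezers: steel tweezers, 12 x 129 x 8 mm, loose on the foam in the case; origin at the middle of the underside, y along them
- mixing_cup: white plastic mixing cup, 60 mm wide and 46 mm tall, loose on the table to the right of the case; origin at the middle of its underside
- jar: glass jar with a grey lid, 34 mm wide and 52 mm tall, loose on the table to the right of the case, behind the cup; origin at the middle of its underside
- tape_roll: flat roll of blue tape, 73 mm wide and 12 mm tall, loose on the table to the left of the case; origin at the middle of its underside

How it is judged:
By the outcome, as a careful person would: the job done as asked, in the order asked, and still so for the second after the job is handed in, with the robot touching nothing.
It also fails if it takes over 54 s, if anything falls off the work surface, if the arm or the gripper's body presses on something with over 40 N, if the wrist force passes 120 N, or if a joint passes its speed limit or range.

## Working session

There is one attempt and no reset: what is moved stays moved. The work goes in short steps, Python scripts to look and compute and a tool call to move; the robot and the scene stay as the last step left them, time stands still between calls to the robot, and variables do not carry over. Pictures are saved under pics/ and viewed, at most 11 in all, crops included, and the job is handed in when it is done.

Besides the shell and the picture viewer there is one more tool, called after "Call:" as name(argument=value, ...), one argument or row to a line, values as JSON. move_arm: Moves the arm, as the interface text tells. Its arguments: {"type":"object","properties":{"commands":{"type":"array"}},"required":["commands"]}

```bash
mkdir -p pics
python3 - <<'E'
from cell import *
import cv2, numpy as np
np.set_printoptions(precision=2,suppress=True)
for n in ("scene","top"):
    cv2.imwrite(f"pics/{n}0.png",read_camera(n)); c=camera_info(n); print(n,c["K"],c["cam_to_world"])
s=state(); print(s)
E
```

```text
scene [[440.85   0.   317.8 ]
 [  0.   440.85 189.91]
 [  0.     0.     1.  ]] [[   0.72   -0.43    0.55   63.39]
 [  -0.7    -0.44    0.57 -258.18]
 [  -0.     -0.79   -0.61  570.31]
 [   0.      0.      0.      1.  ]]
top [[389.61   0.   315.22]
 [  0.   389.61 201.54]
 [  0.     0.     1.  ]] [[ -0.02  -0.99   0.11 445.63]
 [ -1.     0.02   0.   239.84]
 [ -0.    -0.11  -0.99 920.83]
 [  0.     0.     0.     1.  ]]
{'t': 0.1, 'joints': array([ 1.03,  0.49,  1.56, -0.  ,  1.09, -0.11]), 'qvel': array([ 0., -0., -0.,  0.,  0., -0.]), 'tau': array([  0.  , -61.36, -25.86,   0.07,   0.05,  -0.  ]), 'eef_pos': array([263.69, 566.42, 214.16]), 'tcp_rot': array([-3.14, -0.  ,  2.71]), 'ft_force': array([ 0.53, -0.63, -1.57]), 'moment': array([ 0.05, -0.05, -0.04]), 'grip_force': 0.0, 'opening': 0.9993532128282675}
```

View pics/scene0.png

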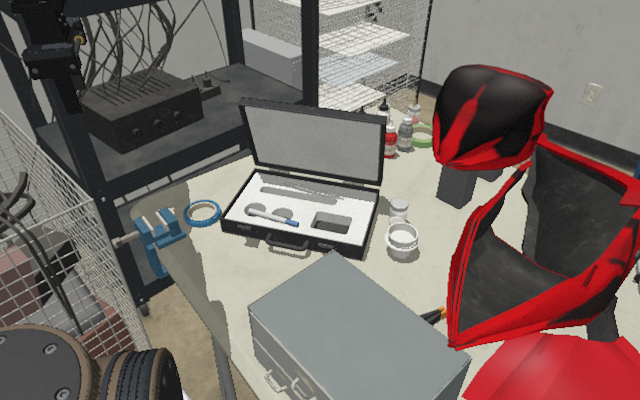

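View pics/top0.png

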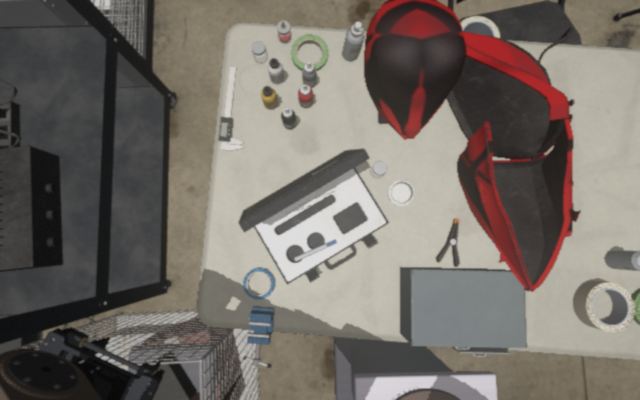

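The scene view shows the case open with its lid upright, the cup and jar at its right and the tape at its left. In the top view the handle is at about (343,257), the front rim runs (291,284)–(388,222) and the lid runs (243,222)–(368,155).

```bash
cat > h.py <<'E'
import numpy as np, cv2
from cell import *
np.set_printoptions(precision=1,suppress=True)
def ray(n,p):
    c=camera_info(n);T=c["cam_to_world"];d=T[:3,:3]@np.linalg.inv(c["K"])@[p[0],p[1],1];return T[:3,3],d
def onz(n,p,z):
    o,d=ray(n,p);return o+d*(z-o[2])/d[2]
def proj(n,P):
    c=camera_info(n);T=np.linalg.inv(c["cam_to_world"]);q=T[:3,:3]@np.array(P,float)+T[:3,3];q=c["K"]@q;return q[:2]/q[2]
E
python3 - <<'E'
from h import *
im=cv2.imread("pics/top0.png")
g=im.min(2); roi=np.zeros_like(g); cv2.fillPoly(roi,[np.array([[246,232],[362,164],[390,222],[292,286]])],255)
m=((g>170)&(roi>0)).astype(np.uint8)
n,l,st,ce=cv2.connectedComponentsWithStats(m);k=1+np.argmax(st[1:,4]);pts=np.argwhere(l==k)[:,::-1].astype(np.float32)
h=cv2.convexHull(pts)[:,0]
W=np.array([onz("top",p,27)[:2] for p in h],np.float32)
r=cv2.minAreaRect(W);b=cv2.boxPoints(r);print(r,b)
# front edge direction of foam
cv2.imwrite("pics/c1.png",cv2.resize(im[140:300,200:420],None,fx=3.5,fy=3.5,interpolation=cv2.INTER_CUBIC))
im=cv2.imread("pics/scene0.png")
cv2.imwrite("pics/c2.png",cv2.resize(im[85:270,180:430],None,fx=3.2,fy=3.2,interpolation=cv2.INTER_CUBIC))
E
```

```text
((494.4624328613281, 228.42413330078125), (145.50685119628906, 262.65020751953125), 29.443025588989258) [[366.6 307. ]
 [495.7  78.3]
 [622.4 149.8]
 [493.3 378.6]]
```

View pics/c1.png

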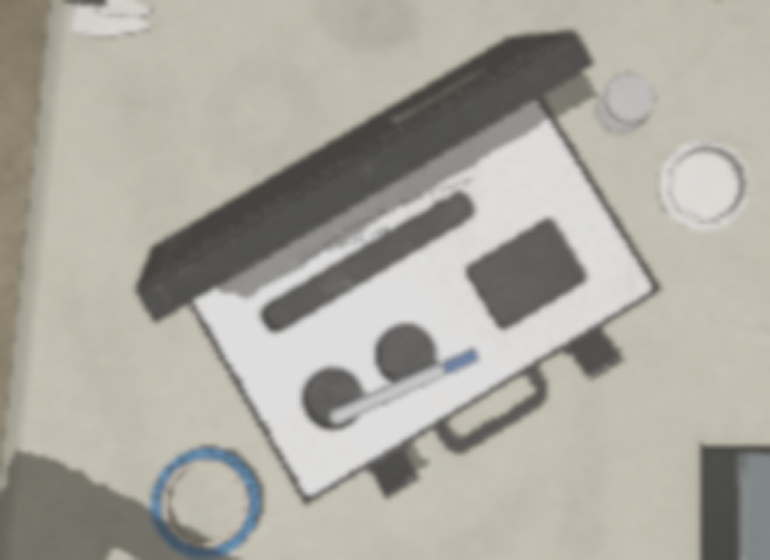

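View pics/c2.png

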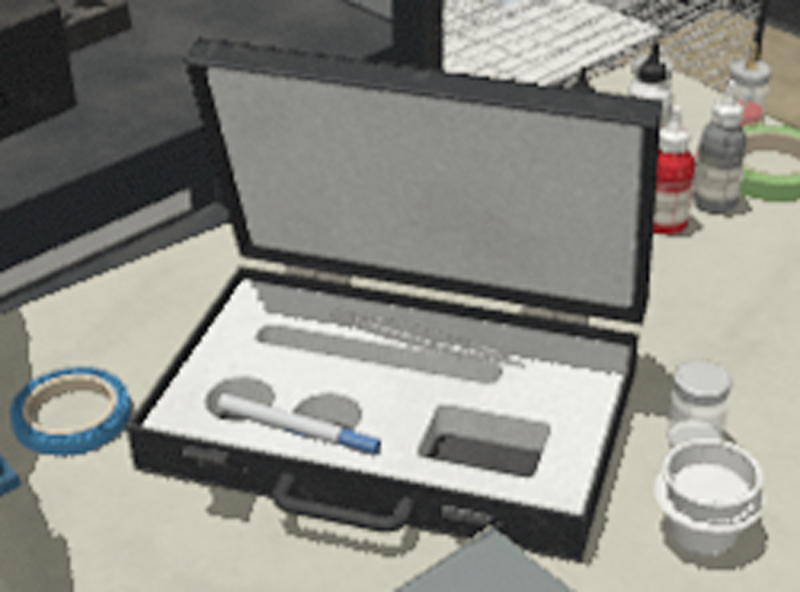

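The top crop shows the foam, the handle near the front middle, the two latches swung out at (395,470) and (595,350), and the lid near upright. The scene crop shows the lid's inner face and a grey box in the front right foreground. I'll check my case frame and the box's height.

```bash
cat >> h.py <<'E'
A=np.deg2rad(29.46);O=np.array([494.7,228.5]);ex=np.array([np.cos(A),np.sin(A)]);ey=np.array([-ex[1],ex[0]])
def c2w(x,y,z): return np.append(O+x*ex+y*ey,z)
def w2c(p): d=np.array(p[:2])-O; return np.array([d@ex,d@ey,p[2]])
def tri(a,b):
    (o1,d1),(o2,d2)=ray("scene",a),ray("top",b);s=np.linalg.lstsq(np.c_[d1,-d2],o2-o1,rcond=None)[0];P,Q=o1+d1*s[0],o2+d2*s[1];return (P+Q)/2,np.linalg.norm(P-Q)
E
python3 - <<'E'
from h import *
print("box",tri((334,252),(401,268)))
c=lambda u,v:(200+u/3.5,140+v/3.5); s=lambda u,v:(180+u/3.2,85+v/3.2)
for p in [(308,500),(658,290)]: print("rim",w2c(onz("top",c(*p),36)))
for a,b in [((193,42),(160,248)),((660,100),(580,32))]:
    P,e=tri(s(*a),c(*b)); print("lidtop",w2c(P),e)
for P in [(-76,135,36),(-76,-135,36),(97,0,36)]: print(proj("scene",c2w(*P)))
for n,uv in dict(latchl=c(385,490),latchr=c(605,370),handle=c(500,422)).items(): print(n,w2c(onz("top",uv,22)))
for th in (1.3,1.4,1.47):
  for y in (-136,136):
    X=97-174*np.cos(th);Z=36+174*np.sin(th);P=c2w(X,y,Z);Q=c2w(X+22*np.sin(th),y,Z+22*np.cos(th));print(th,y,(proj("scene",P)-[180,85])*3.2,(proj("top",P)-[200,140])*3.5,(proj("top",Q)-[200,140])*3.5)
E
```

```text
box (array([400. ,  60.4,  98.1]), np.float64(11.472815296104153))
rim [-75.7 130.3  36. ]
rim [ -75.9 -132.5   36. ]
lidtop [ 78.  126.  205.2] 28.475281131806867
lidtop [  69.4 -135.9  209.8] 1.683561145582146
[218.9 217.1]
[362.9 246.1]
[315.7 176.4]
latchl [-96.3  85.6  22. ]
latchr [-103.3  -77.6   22. ]
handle [-97.   -1.1  22. ]
1.3 -136 [654.9 126.5] [596.2  65.7] [576.8  29.7]
1.3 136 [182.5  61.3] [154.5 325.5] [132.4 290.1]
1.4 -136 [660.8 105.3] [580.5  37.3] [560.1   1.4]
1.4 136 [194.   42.6] [137.2 297.3] [115.4 261.2]
1.47 -136 [664.6  92.4] [569.1  17.5] [548.1 -18. ]
1.47 136 [202.2  31.2] [125.2 277.3] [103.8 241. ]
```

Call:
move_arm(
  commands=[
    [[1.35, -3.9, 0], [0, 0, -7.16], 0],
    [[1.35, -3.9, 0], [0, 0, -7.16], 0],
    [[1.35, -3.9, 0], [0, 0, -7.16], 0],
    [[1.35, -3.9, 0], [0, 0, -7.16], 0],
    [[1.35, -3.9, 0], [0, 0, -7.16], 0],
    [[1.35, -3.9, 0], [0, 0, 0], 0],
    [[1.35, -3.9, 0], [0, 0, 0], 0],
    [[1.35, -3.9, 0], [0, 0, 0], 0],
    [[1.35, -3.9, 0], [0, 0, 0], 0],
    [[1.35, -3.9, 0], [0, 0, 0], 0],
  ],
)

```text
t: 1.1
eef_pos: [399.0, 175.0, 214.6]
tcp_rot: [-3.142, -0.0, 2.081]
ft_force: [-0.4, 0.6, 0.5]
opening: 0.218
grip_force: 0.0
```

Call:
move_arm(
  commands=[
    [[0, 0, 0], [3.16, -5.6, 0], 0],
    [[0, 0, 0], [3.16, -5.6, 0], 0],
    [[0, 0, 0], [3.16, -5.6, 0], 0],
    [[0, 0, 0], [3.16, -5.6, 0], 0],
    [[0, 0, 0], [3.16, -5.6, 0], 0],
    [[0, 0, 0], [3.16, -5.6, 0], 0],
    [[0, 0, 0], [3.16, -5.6, 0], 0],
    [[0, 0, 0], [0, 0, 0], 0],
    [[0, 0, 0], [0, 0, 0], 0],
  ],
)

```text
t: 2.0
eef_pos: [396.3, 187.1, 214.6]
tcp_rot: [2.547, -0.034, 2.108]
ft_force: [0.4, 0.0, 0.2]
opening: 0.004
grip_force: 0.0
```

```bash
cat > s.py <<'E'
from h import *
from scipy.spatial.transform import Rotation as R
s=state(); M=R.from_euler('xyz',s["tcp_rot"]).as_matrix(); print(s["t"],s["eef_pos"],"case",w2c(s["eef_pos"]),"toolz",M[:,2].round(3),"y",M[:,1].round(3),"q",s["joints"].round(3),"F",s["ft_force"],s["opening"])
E
python3 s.py
```

```text
2.0 [396.3 187.1 214.6] case [-106.1   12.3  214.6] toolz [ 0.5  0.3 -0.8] y [0.7 0.4 0.6] q [ 0.1  0.1  2.4  1.   0.3 -1.3] F [0.4 0.  0.2] 0.003710466788252558
```

```bash
cat >> s.py <<'E'
import sys
def want(tilt,flip=1):
    t=np.deg2rad(tilt); z=np.append(np.sin(t)*ex,-np.cos(t)); x=np.append(ey,0)*flip; return np.c_[x,np.cross(z,x),z]
if len(sys.argv)>4:
    t,x,y,z=map(float,sys.argv[1:5]); W=min((want(t,f) for f in(1,-1)),key=lambda w:R.from_matrix(w@M.T).magnitude())
    rv=R.from_matrix(W@M.T).as_rotvec(degrees=True); print("d cm",(c2w(x,y,z)-s["eef_pos"])/10,"rot",rv,np.linalg.norm(rv))
E
sed -i 's/"q",s\["joints"\].round(3)/"q",s["joints"].round(3).tolist(),"tilt",np.rad2deg(np.arccos(-M[2,2]))/' s.py
python3 s.py 35 -90 0 80
```

```text
2.0 [396.3 187.1 214.6] case [-106.1   12.3  214.6] toolz [ 0.5  0.3 -0.8] y [0.7 0.4 0.6] q [0.133, 0.083, 2.358, 1.024, 0.292, -1.328] tilt 34.0945892317083 F [0.4 0.  0.2] 0.003710466788252558
d cm [  2.   -0.3 -13.5] rot [-1.2 -1.8 -1.3] 2.532789737863969
```

Call:
move_arm(
  commands=[
    [[0.4, 0, -2.7], [0, 0, 0], 0],
    [[0.4, 0, -2.7], [0, 0, 0], 0],
    [[0.4, -0.1, -2.7], [-0.4, -0.6, -0.4], 0],
    [[0.4, -0.1, -2.7], [-0.4, -0.6, -0.4], 0],
    [[0.4, -0.1, -2.7], [-0.4, -0.6, -0.4], 0],
    [[0, 0, 0], [0, 0, 0], 0],
  ],
)

```text
t: 2.6
eef_pos: [406.6, 194.4, 142.3]
tcp_rot: [2.529, -0.043, 2.114]
ft_force: [-0.3, 0.6, 0.3]
opening: 0.004
grip_force: 0.0
```

```bash
python3 s.py 45 -75 0 60
```

```text
2.6 [406.6 194.4 142.3] case [-93.5  13.6 142.3] toolz [ 0.5  0.3 -0.8] y [0.7 0.4 0.6] q [0.139, 0.289, 2.447, 2.098, 0.304, -2.434] tilt 35.181824452529405 F [-0.3  0.6  0.3] 0.004135768104333565
d cm [ 2.3 -0.3 -8.2] rot [ 2.9 -9.8 -1.9] 10.368258236205063
```

```bash
python3 - <<'E'
t=open('s.py').read()
t=t.replace("def want(tilt,flip=1):","def want(tilt,flip=1,az=30):").replace("z=np.append(np.sin(t)*ex,","a=np.deg2rad(az);h=np.cos(a)*ex+np.sin(a)*ey;z=np.append(np.sin(t)*h,").replace("x=np.append(ey,0)","x=np.array([-h[1],h[0],0])")
open('s.py','w').write(t)
E
python3 s.py 45 -60 20 260; python3 -c "
from h import *
im=cv2.imread('pics/top0.png');h=cv2.cvtColor(im,cv2.COLOR_BGR2HSV)
print('tape',w2c(onz('top',(259,283),12)),'cup',w2c(onz('top',(401,193),40)),'jar',w2c(onz('top',(379,169),50)))"
```

```text
2.6 [406.6 194.4 142.3] case [-93.5  13.6 142.3] toolz [ 0.5  0.3 -0.8] y [0.7 0.4 0.6] q [0.139, 0.289, 2.447, 2.098, 0.304, -2.434] tilt 35.181824452529405 F [-0.3  0.6  0.3] 0.004135768104333565
d cm [ 2.6  2.2 11.8] rot [ 5.4 -8.8 28. ] 29.865556910671845
tape [-43.1 190.3  12. ] cup [ -33.  -193.2   40. ] jar [  39.  -176.9   50. ]
```

Call:
move_arm(
  commands=[
    [[0, 0, 3], [0, 0, 0], 0],
    [[0.3, 0.2, 3], [0.9, -1.5, 4.7], 0],
    [[0.5, 0.5, 3], [0.9, -1.5, 4.7], 0],
    [[0.6, 0.5, 2.8], [0.9, -1.5, 4.7], 0],
    [[0.6, 0.5, 0], [0.9, -1.5, 4.7], 0],
    [[0.6, 0.5, 0], [0.9, -1.5, 4.7], 0],
    [[0, 0, 0], [0.9, -1.5, 4.7], 0],
    [[0, 0, 0], [0, 0, 0], 0],
  ],
)

```text
t: 3.4
eef_pos: [431.9, 217.1, 230.4]
tcp_rot: [2.361, -0.014, 2.569]
ft_force: [-0.6, -0.7, 0.4]
opening: 0.004
grip_force: 0.0
```

```bash
python3 s.py 45 110 20 260
```

```text
3.4 [431.9 217.1 230.4] case [-60.4  20.9 230.4] toolz [ 0.4  0.6 -0.7] y [0.4 0.6 0.7] q [-0.034, 0.186, 2.29, 1.312, 0.682, -2.11] tilt 44.74922959634629 F [-0.6 -0.7  0.4] 0.0035632439820643498
d cm [14.9  8.3  3. ] rot [-0.2 -0.8  2.2] 2.399768944015435
```

Call:
move_arm(
  commands=[
    [[-0.5, -0.3, -3.5], [0, 0, 0], 0],
    [[-0.5, -0.3, -4], [0, 0, 0], 0],
    [[-0.5, -0.3, -4], [0, 0, 0], 0],
    [[-0.4, -0.2, -4], [0, 0, 1], 0],
    [[0, 0, 0], [0, -0.8, 1], 0],
    [[0, 0, 0], [0, 0, 0], 0],
  ],
)

```text
t: 4.0
eef_pos: [430.5, 209.1, 117.0]
tcp_rot: [2.38, -0.034, 2.613]
ft_force: [0.2, -0.4, 0.4]
opening: 0.005
grip_force: 0.0
```

```bash
python3 s.py 45 110 20 260;python3 -c "
from h import *
im=read_camera('scene');cv2.imwrite('pics/a.png',cv2.resize(im[60:310,150:500],None,fx=2,fy=2))"
```

```text
4.0 [430.5 209.1 117. ] case [-65.4  14.7 117. ] toolz [ 0.3  0.6 -0.7] y [0.4 0.6 0.7] q [-0.065, 0.468, 2.39, 1.686, 0.684, -2.678] tilt 43.64574217667015 F [ 0.2 -0.4  0.4] 0.004919437906547192
d cm [15.   9.1 14.3] rot [ 0.2 -2.4 -0.3] 2.4067788297719246
```

View pics/a.png

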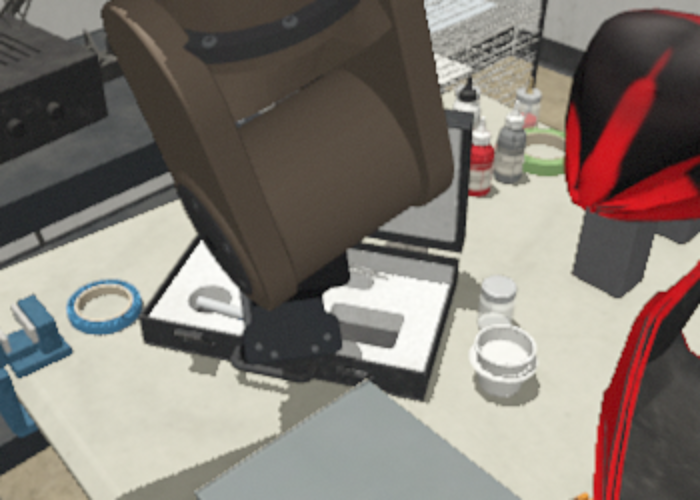

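The picture shows the gripper over the front of the case, with the last joint at its limit. I'll turn the tool half a turn about its own axis; its symmetry makes that the same grasp.

Call:
move_arm(
  commands=[
    [[0, 0, 4], [3.05, 5.18, -6.01], 0],
    [[0, 0, 4], [3.05, 5.18, -6.01], 0],
    [[0, 0, 4], [3.05, 5.18, -6.01], 0],
    [[0, 0, 2], [3.05, 5.18, -6.01], 0],
    [[0, 0, 0], [3.05, 5.18, -6.01], 0],
    [[0, 0, 0], [3.05, 5.18, -6.01], 0],
    [[0, 0, 0], [3.05, 5.18, -6.01], 0],
    [[0, 0, 0], [3.05, 5.18, -6.01], 0],
    [[0, 0, 0], [3.05, 5.18, -6.01], 0],
    [[0, 0, 0], [3.05, 5.18, -6.01], 0],
  ],
)

```text
t: 5.05
eef_pos: [431.6, 210.8, 209.2]
tcp_rot: [2.907, -0.784, 1.395]
ft_force: [-0.0, -0.4, -0.8]
opening: -0.0
grip_force: 0.0
```

Call:
move_arm(
  commands=[
    [[0, 0, 0], [3.05, 5.18, -6.01], 0],
    [[0, 0, 0], [3.05, 5.18, -6.01], 0],
    [[0, 0, 0], [3.05, 5.18, -6.01], 0],
    [[0, 0, 0], [3.05, 5.18, -6.01], 0],
    [[0, 0, 0], [3.05, 5.18, -6.01], 0],
    [[0, 0, 0], [3.05, 5.18, -6.01], 0],
    [[0, 0, 0], [3.05, 5.18, -6.01], 0],
    [[0, 0, 0], [3.05, 5.18, -6.01], 0],
    [[0, 0, 0], [3.05, 5.18, -6.01], 0],
    [[0, 0, 0], [3.05, 5.18, -6.01], 0],
  ],
)

```text
t: 6.05
eef_pos: [431.6, 210.8, 209.2]
tcp_rot: [-2.363, -0.259, -0.312]
ft_force: [-0.3, 0.5, -0.3]
opening: 0.004
grip_force: 0.0
```

```bash
python3 s.py 45 -80 20 75
```

```text
6.05 [431.6 210.8 209.2] case [-63.6  15.6 209.2] toolz [ 0.4  0.6 -0.7] y [-0.  -0.7 -0.7] q [-0.066, 0.239, 2.339, 1.455, 0.696, 0.46] tilt 46.49093302217764 F [-0.3  0.5 -0.3] 0.004004308092906413
d cm [ -1.6  -0.4 -13.4] rot [  6.5  13.4 -12.5] 19.455214698036464
```

Call:
move_arm(
  commands=[
    [[0, 0, 0], [2.2, 4.5, -4.2], 0],
    [[0, 0, 0], [2.2, 4.5, -4.2], 0],
    [[0, 0, 0], [2.2, 4.5, -4.2], 0],
    [[-0.3, -0.1, -3.3], [0, 0, 0], 0],
    [[-0.3, -0.1, -3.3], [0, 0, 0], 0],
    [[-0.5, -0.1, -3.4], [0, 0, 0], 0],
    [[-0.5, -0.1, -3.4], [0, 0, 0], 0],
    [[0, 0, 0], [0, 0, 0], 0],
  ],
)

```text
t: 6.85
eef_pos: [414.7, 206.8, 71.3]
tcp_rot: [-2.359, 0.006, -0.529]
ft_force: [0.2, -0.2, 0.8]
opening: 0.002
grip_force: 0.0
```

```bash
python3 s.py 45 -81 20 40; python3 s.py 45 110 20 260
```

```text
6.85 [414.7 206.8  71.3] case [-80.3  20.4  71.3] toolz [ 0.4  0.6 -0.7] y [-0.4 -0.6 -0.7] q [-0.08, 0.613, 2.48, 1.968, 0.763, 0.073] tilt 44.868561055241 F [ 0.2 -0.2  0.8] 0.0020248193783078336
d cm [-0.  -0.1 -3.1] rot [-0.1 -0.4 -0.2] 0.44032266970489925
6.85 [414.7 206.8  71.3] case [-80.3  20.4  71.3] toolz [ 0.4  0.6 -0.7] y [-0.4 -0.6 -0.7] q [-0.08, 0.613, 2.48, 1.968, 0.763, 0.073] tilt 44.868561055241 F [ 0.2 -0.2  0.8] 0.0020248193783078336
d cm [16.6  9.3 18.9] rot [-0.1 -0.4 -0.2] 0.44032266970489925
```

Call:
move_arm(
  commands=[
    [[0, 0, 4.7], [0, 0, 0], 0],
    [[0, 0, 4.7], [0, 0, 0], 0],
    [[0, 0, 4.7], [0, 0, 0], 0],
    [[0, 0, 4.7], [0, 0, 0], 0],
    [[3.3, 1.9, 0], [0, 0, 0], 0],
    [[3.3, 1.9, 0], [0, 0, 0], 0],
    [[3.3, 1.9, 0], [0, 0, 0], 0],
    [[3.3, 1.8, 0], [0, 0, 0], 0],
    [[3.4, 1.8, 0], [0, 0, 0], 0],
    [[0, 0, 0], [0, 0, 0], 0],
  ],
)

```text
t: 7.85
eef_pos: [586.2, 303.2, 233.9]
tcp_rot: [-2.344, -0.0, -0.527]
ft_force: [-0.8, 0.1, 0.6]
opening: 0.005
grip_force: 0.0
```

```bash
python3 s.py 45 110 20 205;python3 -c "
from h import *
im=read_camera('scene');cv2.imwrite('pics/b.png',cv2.resize(im[60:260,180:430],None,fx=2.5,fy=2.5))"
```

```text
7.85 [586.2 303.2 233.9] case [116.4  20.  233.9] toolz [ 0.4  0.6 -0.7] y [-0.4 -0.6 -0.7] q [0.139, 0.406, 1.917, 1.217, 0.644, 1.277] tilt 45.720161508942454 F [-0.8  0.1  0.6] 0.00511918467457675
d cm [-0.6 -0.3 -2.9] rot [-0.6  0.4 -0.4] 0.8010994818300852
```

View pics/b.png

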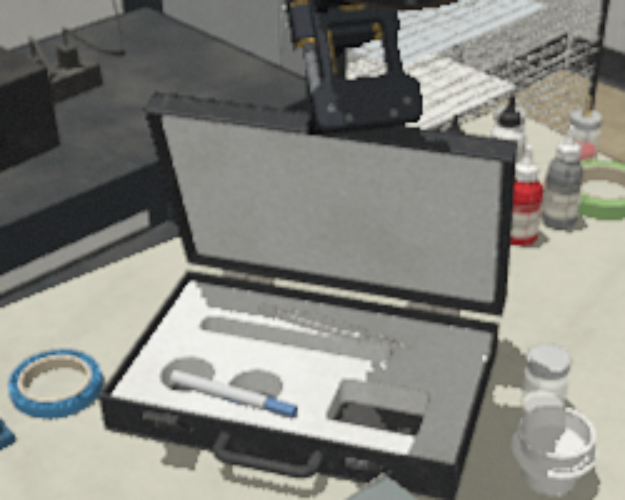

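The lid hasn't moved: its top left corner is still near (152,97) in the crop. The fingers are behind and above its top edge. Now I'll lower the tip behind the edge and draw it forward.

Call:
move_arm(
  commands=[
    [[0, 0, -1.5], [0, 0, 0], 0],
    [[0, 0, -1.5], [0, 0, 0], 0],
    [[-0.8, -0.45, 0], [0, 0, 0], 0],
    [[-0.8, -0.45, 0], [0, 0, 0], 0],
    [[-0.7, -0.4, 0], [0, 0, 0], 0],
    [[-0.4, -0.2, 0], [0, 0, 0], 0],
  ],
)

```text
t: 8.5
eef_pos: [556.0, 286.3, 200.8]
tcp_rot: [-2.345, 0.004, -0.525]
ft_force: [-0.0, -0.2, 1.1]
opening: 0.002
grip_force: 0.1
```

```bash
cat > lid.py <<'E'
from h import *
import sys
im=read_camera('scene'); cv2.imwrite(f'pics/{sys.argv[1]}.png',cv2.resize(im[60:260,180:430],None,fx=2.5,fy=2.5))
for th in [float(a) for a in sys.argv[2:]]:
    o=[]
    for y in(-136,136):
        X,Z=97-174*np.cos(th),36+174*np.sin(th)
        o+=[((proj("scene",c2w(*P))-[180,60])*2.5).round(0).tolist() for P in((X,y,Z),(X+22*np.sin(th),y,Z+22*np.cos(th)))]
    print(th,o)
E
python3 s.py; python3 lid.py b1 1.33 1.3 1.25 1.2 1.15 1.1
```

```text
8.5 [556.  286.3 200.8] case [ 81.8  20.2 200.8] toolz [ 0.4  0.6 -0.7] y [-0.4 -0.6 -0.7] q [0.112, 0.417, 2.025, 1.355, 0.631, 1.081] tilt 45.62407495674977 F [-0.  -0.2  1.1] 0.0024165355327241973
1.33 [[513.0, 156.0], [519.0, 135.0], [145.0, 106.0], [156.0, 87.0]]
1.3 [[512.0, 161.0], [517.0, 139.0], [143.0, 110.0], [154.0, 91.0]]
1.25 [[509.0, 170.0], [515.0, 147.0], [138.0, 119.0], [149.0, 98.0]]
1.2 [[507.0, 180.0], [513.0, 155.0], [134.0, 127.0], [144.0, 105.0]]
1.15 [[504.0, 190.0], [511.0, 164.0], [130.0, 136.0], [140.0, 113.0]]
1.1 [[502.0, 201.0], [508.0, 174.0], [126.0, 146.0], [136.0, 121.0]]
```

View pics/b1.png

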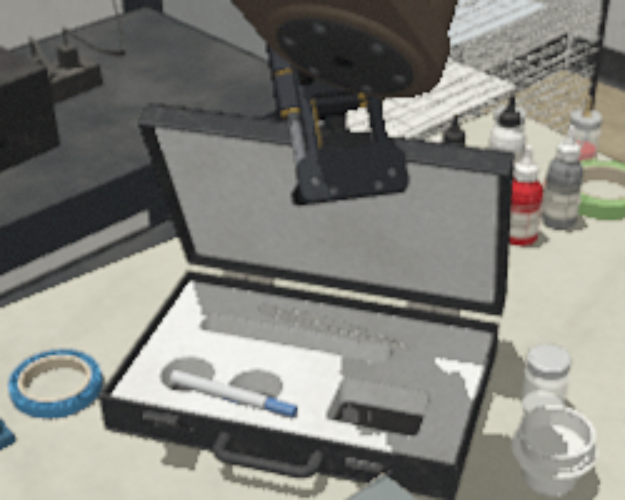

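The lid now stands at about 1.22, with its left back corner near (147,105). One more small pull, then up and over to the front.

Call:
move_arm(
  commands=[
    [[-0.5, -0.3, 0], [0, 0, 0], 0],
    [[0, 0, 4], [0, 0, 0], 0],
    [[-2.6, -1.5, 0.5], [0, 0, 0], 0],
    [[-3.5, -2, 0], [0, 0, 0], 0],
    [[-3.5, -2, 0], [0, 0, 0], 0],
    [[-1.8, -1, -3], [0, 0, 0], 0],
    [[0, 0, -4], [0, 0, 0], 0],
  ],
)

```text
t: 9.25
eef_pos: [436.6, 217.9, 175.7]
tcp_rot: [-2.344, 0.0, -0.526]
ft_force: [1.9, -0.3, -0.7]
opening: 0.006
grip_force: 0.0
```

```bash
python3 s.py 45 -25 20 132; python3 lid.py b2 1.2 1.15 1.1 1 .9 .8 .7
```

```text
9.25 [436.6 217.9 175.7] case [-55.8  19.4 175.7] toolz [ 0.4  0.6 -0.7] y [-0.4 -0.6 -0.7] q [-0.048, 0.329, 2.345, 1.538, 0.689, 0.681] tilt 45.67439221540531 F [ 1.9 -0.3 -0.7] 0.005571463935710317
d cm [ 2.7  1.6 -4.4] rot [-0.6  0.3 -0.4] 0.7858814425802487
1.2 [[507.0, 180.0], [513.0, 155.0], [134.0, 127.0], [144.0, 105.0]]
1.15 [[504.0, 190.0], [511.0, 164.0], [130.0, 136.0], [140.0, 113.0]]
1.1 [[502.0, 201.0], [508.0, 174.0], [126.0, 146.0], [136.0, 121.0]]
1.0 [[497.0, 224.0], [503.0, 194.0], [118.0, 167.0], [127.0, 140.0]]
0.9 [[492.0, 248.0], [498.0, 217.0], [111.0, 189.0], [119.0, 160.0]]
0.8 [[487.0, 274.0], [493.0, 241.0], [105.0, 212.0], [112.0, 182.0]]
0.7 [[482.0, 300.0], [488.0, 267.0], [100.0, 236.0], [106.0, 205.0]]
```

View pics/b2.png

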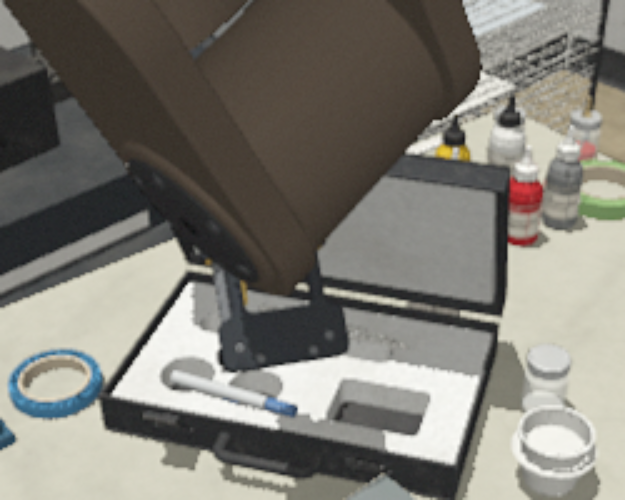

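The lid's right back corner is at about (509,165), so it's near 1.15 and falling slowly. The finger goes under it now.

Call:
move_arm(
  commands=[
    [[2.2, 1.25, -1.3], [0, 0, 0], 0],
    [[2.2, 1.25, -1.3], [0, 0, 0], 0],
  ],
)

```text
t: 9.5
eef_pos: [482.7, 244.1, 148.5]
tcp_rot: [-2.346, 0.006, -0.526]
ft_force: [0.3, -0.1, -0.1]
opening: 0.006
grip_force: 0.0
```

```bash
python3 s.py
cat > ang.py <<'E'
from h import *
# lid angle from the right side of the scene view: lowest-error match of lid's right back-top corner by dark edge along its arc
im=read_camera('scene').astype(float).max(2)
ths=np.arange(0.0,1.3,.01); v=[]
for th in ths:   # sample strip on front wall of the lid (22 mm deep, black), right part, vs beyond it
    X,Z=97-174*np.cos(th),36+174*np.sin(th);n=np.array([np.sin(th),np.cos(th)]);u=np.array([-np.cos(th),np.sin(th)])
    f=lambda p:np.mean([im[tuple(proj("scene",c2w(p[0],y,p[1])).round().astype(int)[::-1])] for y in(-128,-122,-116,-110,-104)])
    e=np.array([X,Z]); w=np.mean([f(e+n*k+u*1) for k in(4,8,12,16)]); v.append(w-.5*f(e+n*30+u*4)-.5*f(e-u*12))
k=np.argsort(v)[:4]; print("theta",ths[k].round(2),np.array(v)[k])
E
python3 ang.py
```

```text
9.5 [482.7 244.1 148.5] case [ -2.8  19.5 148.5] toolz [ 0.4  0.6 -0.7] y [-0.4 -0.6 -0.7] q [0.025, 0.439, 2.256, 1.622, 0.658, 0.658] tilt 45.57743848707932 F [ 0.3 -0.1 -0.1] 0.00569774346013037Traceback (most recent call last):
  File "ang.py", line 8, in <module>
    e=np.array([X,Z]); w=np.mean([f(e+n*k+u*1) for k in(4,8,12,16)]); v.append(w-.5*f(e+n*30+u*4)-.5*f(e-u*12))
                                  ~^^^^^^^^^^^
  File "ang.py", line 7, in <lambda>
    f=lambda p:np.mean([im[tuple(proj("scene",c2w(p[0],y,p[1])).round().astype(int)[::-1])] for y in(-128,-122,-116,-110,-104)])
                                 ~~~~^^^^^^^^^^^^^^^^^^^^^^^^^^
  File "h.py", line 9, in proj
    c=camera_info(n);T=np.linalg.inv(c["cam_to_world"]);q=T[:3,:3]@np.array(P,float)+T[:3,3];q=c["K"]@q;return q[:2]/q[2]
ValueError: time passes only in moves, steps and waits
```

```bash
sed -i '2a import functools\n_ci=camera_info\ncamera_info=functools.lru_cache(None)(lambda n:_ci(n))' h.py; python3 ang.py
```

```text
theta [1.1 1.1 1.1 1.1] [-80.  -75.4 -74.  -72.7]
```

```bash
sed -i 's/^k=np.*/k=np.argsort(v)[:4]; print("theta",[round(float(t),2) for t in ths[k]],np.array(v)[k])/' ang.py; echo 'exec(open("ang.py").read())' >> s.py; python3 s.py
```

```text
9.6 [483.6 244.9 148. ] case [ -1.6  19.7 148. ] toolz [ 0.4  0.6 -0.7] y [-0.4 -0.6 -0.7] q [0.026, 0.441, 2.253, 1.622, 0.658, 0.658] tilt 45.585309776663216 F [ 0.2  0.7 -0.4] 0.002589223869774927
theta [1.11, 1.1, 1.07, 1.09] [-82.2 -78.  -74.9 -73.2]
```

Call:
move_arm(
  commands=[
    [[0, 0, 0], [0, 0, 0], 0],
    [[0, 0, 0], [0, 0, 0], 0],
    [[0, 0, 0], [0, 0, 0], 0],
  ],
)

```text
t: 9.95
eef_pos: [481.5, 243.7, 149.2]
tcp_rot: [-2.346, 0.004, -0.525]
ft_force: [0.0, -0.3, 0.2]
opening: 0.005
grip_force: 0.0
```

```bash
python3 s.py
```

```text
9.95 [481.5 243.7 149.2] case [ -4.   19.7 149.2] toolz [ 0.4  0.6 -0.7] y [-0.4 -0.6 -0.7] q [0.024, 0.436, 2.259, 1.623, 0.658, 0.654] tilt 45.60600867016468 F [ 0.  -0.3  0.2] 0.004913361121994411
theta [1.01, 0.98, 0.99, 1.0] [-74.6 -72.2 -70.6 -70.5]
```

Call:
move_arm(
  commands=[
    [[0, 0, 0], [0, 0, 0], 0],
    [[0, 0, 0], [0, 0, 0], 0],
    [[0, 0, 0], [0, 0, 0], 0],
    [[0, 0, 0], [0, 0, 0], 0],
  ],
)

```text
t: 10.4
eef_pos: [481.7, 243.9, 148.5]
tcp_rot: [-2.346, 0.005, -0.525]
ft_force: [-0.5, 0.4, 0.1]
opening: 0.005
grip_force: 0.2
```

```bash
python3 s.py
```

```text
10.4 [481.7 243.9 148.5] case [ -3.7  19.8 148.5] toolz [ 0.4  0.6 -0.7] y [-0.4 -0.6 -0.7] q [0.025, 0.438, 2.258, 1.623, 0.658, 0.654] tilt 45.57670750496048 F [-0.5  0.4  0.1] 0.0048527079294908996
theta [0.57, 0.58, 0.92, 0.56] [-65.2 -61.3 -54.  -52.5]
```

Call:
move_arm(
  commands=[
    [[0, 0, 0], [0, 0, 0], 0],
  ],
)

```text
t: 10.55
eef_pos: [481.8, 243.9, 148.5]
tcp_rot: [-2.346, 0.005, -0.525]
ft_force: [-1.0, -0.7, 0.2]
opening: 0.004
grip_force: 0.2
```

```bash
sed -i 's/\[:4\]/[:8]/' ang.py; python3 s.py; python3 lid.py b3 .95 .9 .85 .8 .6
```

```text
10.55 [481.8 243.9 148.5] case [ -3.7  19.8 148.5] toolz [ 0.4  0.6 -0.7] y [-0.4 -0.6 -0.7] q [0.025, 0.438, 2.258, 1.623, 0.658, 0.653] tilt 45.57946851295065 F [-1.  -0.7  0.2] 0.004064650261700471
theta [0.57, 0.58, 0.92, 0.56, 0.91, 0.89, 0.93, 0.9] [-66.1 -61.2 -54.1 -52.4 -51.2 -50.9 -50.  -47.4]
0.95 [[494.0, 236.0], [501.0, 205.0], [114.0, 178.0], [123.0, 150.0]]
0.9 [[492.0, 248.0], [498.0, 217.0], [111.0, 189.0], [119.0, 160.0]]
0.85 [[489.0, 261.0], [496.0, 229.0], [108.0, 200.0], [115.0, 171.0]]
0.8 [[487.0, 274.0], [493.0, 241.0], [105.0, 212.0], [112.0, 182.0]]
0.6 [[477.0, 326.0], [483.0, 293.0], [96.0, 261.0], [100.0, 230.0]]
```

View pics/b3.png

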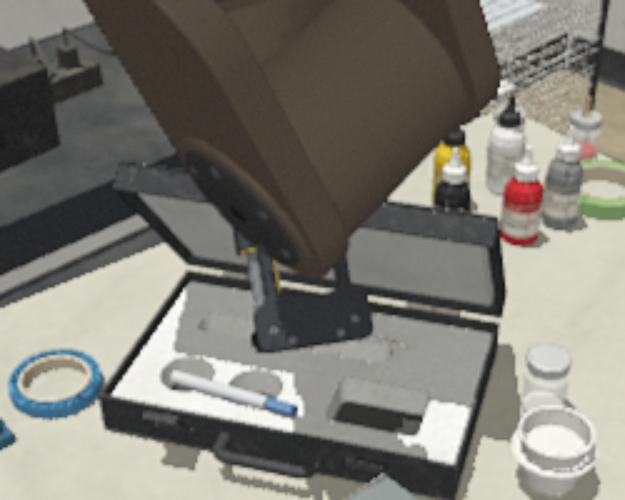

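The lid rests on the finger at about 0.92, and the reading is steady between two frames; its right corners are near (498,215). Now I'll ease it down.

Call:
move_arm(
  commands=[
    [[-0.34, -0.19, -0.34], [0, 0, 0], 0],
    [[-0.34, -0.19, -0.34], [0, 0, 0], 0],
    [[-0.34, -0.19, -0.34], [0, 0, 0], 0],
    [[-0.34, -0.19, -0.35], [0, 0, 0], 0],
    [[-0.33, -0.18, -0.44], [0, 0, 0], 0],
    [[-0.33, -0.18, -0.44], [0, 0, 0], 0],
    [[-0.33, -0.18, -0.45], [0, 0, 0], 0],
    [[-0.32, -0.18, -0.45], [0, 0, 0], 0],
    [[-0.32, -0.19, -0.45], [0, 0, 0], 0],
    [[-0.32, -0.19, -0.45], [0, 0, 0], 0],
  ],
)

```text
t: 11.65
eef_pos: [448.3, 225.1, 107.6]
tcp_rot: [-2.346, 0.005, -0.525]
ft_force: [0.1, 0.0, -0.1]
opening: 0.008
grip_force: 0.2
```

```bash
python3 s.py 45 -58 20 78
```

```text
11.65 [448.3 225.1 107.6] case [-42.1  19.8 107.6] toolz [ 0.4  0.6 -0.7] y [-0.4 -0.6 -0.7] q [-0.026, 0.517, 2.374, 1.812, 0.704, 0.35] tilt 45.56612984777215 F [ 0.1  0.  -0.1] 0.007566054516258016
d cm [-1.4 -0.8 -3. ] rot [-0.6  0.  -0.5] 0.7796309876420546
theta [0.58, 0.57, 0.59, 0.6, 0.79, 0.8, 0.61, 0.78] [-81.7 -63.6 -51.7 -41.  -39.9 -39.1 -36.7 -35.8]
```

Call:
move_arm(
  commands=[
    [[-0.24, -0.13, -0.5], [0, 0, 0], 0],
    [[-0.24, -0.13, -0.5], [0, 0, 0], 0],
    [[-0.24, -0.13, -0.5], [0, 0, 0], 0],
    [[-0.24, -0.13, -0.5], [0, 0, 0], 0],
    [[-0.23, -0.13, -0.5], [0, 0, 0], 0],
    [[-0.23, -0.13, -0.5], [0, 0, 0], 0],
    [[-0.25, -0.14, -0.52], [0, 0, 0], 0],
    [[-0.25, -0.14, -0.52], [0, 0, 0], 0],
    [[-0.25, -0.14, -0.52], [0, 0, 0], 0],
    [[-0.25, -0.14, -0.52], [0, 0, 0], 0],
  ],
)

```text
t: 12.7
eef_pos: [424.4, 211.7, 56.9]
tcp_rot: [-2.346, 0.005, -0.525]
ft_force: [0.6, 0.3, -0.3]
opening: 0.012
grip_force: 0.3
```

```bash
python3 s.py 45 -75 20 42
```

```text
12.7 [424.4 211.7  56.9] case [-69.5  20.   56.9] toolz [ 0.4  0.6 -0.7] y [-0.4 -0.6 -0.7] q [-0.069, 0.664, 2.464, 2.01, 0.79, 0.023] tilt 45.568756755221116 F [ 0.6  0.3 -0.3] 0.012127921850206717
d cm [-0.5 -0.3 -1.5] rot [-0.6  0.1 -0.5] 0.7754440501694149
theta [0.88, 0.89, 0.57, 0.61, 0.62, 0.63, 0.6, 0.87] [-32.2 -28.2 -25.8 -25.4 -25.  -24.8 -24.2 -24.2]
```

Call:
move_arm(
  commands=[
    [[-0.12, -0.07, -0.38], [0, 0, 0], 0],
    [[-0.12, -0.07, -0.38], [0, 0, 0], 0],
    [[-0.12, -0.07, -0.38], [0, 0, 0], 0],
    [[-0.12, -0.07, -0.38], [0, 0, 0], 0],
    [[-0.14, -0.08, -0.15], [0, 0, 0], 0],
    [[-0.14, -0.08, -0.15], [0, 0, 0], 0],
    [[-0.14, -0.08, -0.1], [0, 0, 0], 0],
  ],
)

```text
t: 13.45
eef_pos: [416.0, 206.8, 38.4]
tcp_rot: [-2.344, 0.004, -0.525]
ft_force: [2.3, 0.6, 3.9]
opening: -0.001
grip_force: 2.4
```

```bash
python3 s.py 45 -75 20 42;python3 lid.py b4 .2 .1 0
```

```text
13.45 [416.  206.8  38.4] case [-79.2  19.8  38.4] toolz [ 0.4  0.6 -0.7] y [-0.4 -0.6 -0.7] q [-0.088, 0.729, 2.494, 2.073, 0.834, -0.095] tilt 45.69781285217597 F [2.3 0.6 3.9] -0.0009797265584087906
d cm [0.4 0.2 0.4] rot [-0.7  0.2 -0.5] 0.8623621694959526
theta [0.62, 1.17, 1.18, 1.13, 1.22, 1.19, 1.23, 1.14] [-20.2 -19.1 -19.  -18.7 -17.6 -17.2 -17.  -16.9]
0.2 [[463.0, 426.0], [466.0, 397.0], [91.0, 354.0], [90.0, 327.0]]
0.1 [[460.0, 447.0], [463.0, 421.0], [93.0, 375.0], [90.0, 349.0]]
0.0 [[458.0, 467.0], [460.0, 443.0], [95.0, 393.0], [91.0, 370.0]]
```

View pics/b4.png

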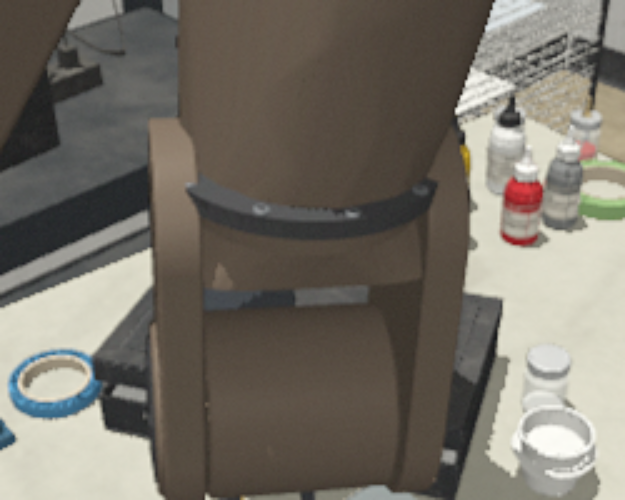

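The lid is nearly shut at about 0.08; its left front corners are at (92,357) and (92,380). Now I'll slip the finger out.

Call:
move_arm(
  commands=[
    [[-0.13, -0.07, 0], [0, 0, 0], 0],
    [[-0.13, -0.07, 0], [0, 0, 0], 0],
    [[-0.13, -0.07, 0], [0, 0, 0], 0],
    [[-0.13, -0.07, 0], [0, 0, 0], 0],
    [[-0.13, -0.07, 0], [0, 0, 0], 0],
    [[-0.13, -0.07, 0], [0, 0, 0], 0],
    [[-0.5, -0.3, 0.3], [0, 0, 0], 0],
    [[-1, -0.6, 1], [0, 0, 0], 0],
    [[-1.5, -0.8, 2], [0, 0, 0], 0],
    [[0, 0, 3], [0, 0, 0], 0],
  ],
)

```text
t: 14.55
eef_pos: [375.1, 184.7, 100.7]
tcp_rot: [-2.349, 0.01, -0.526]
ft_force: [0.0, 0.2, -0.1]
opening: 0.004
grip_force: 0.0
```

```bash
python3 s.py;python3 lid.py b5 .05 0; python3 -c "
from h import *
im=read_camera('top');cv2.imwrite('pics/t5.png',im)"
```

```text
14.55 [375.1 184.7 100.7] case [-125.7   20.7  100.7] toolz [ 0.4  0.6 -0.7] y [-0.4 -0.6 -0.7] q [-0.179, 0.526, 2.566, 1.861, 0.777, 0.08] tilt 45.42348116993652 F [ 0.   0.2 -0.1] 0.0035197355532811648
theta [0.56, 0.6, 0.61, 0.57, 1.03, 0.99, 0.58, 0.98] [-58.3 -55.2 -55.2 -54.7 -54.4 -54.3 -52.8 -52.1]
0.05 [[459.0, 457.0], [462.0, 432.0], [94.0, 384.0], [90.0, 360.0]]
0.0 [[458.0, 467.0], [460.0, 443.0], [95.0, 393.0], [91.0, 370.0]]
```

```bash
sed -i 's/want(t,f) for/want(t,f,float(sys.argv[5])) for/' s.py; sed -i '$d' s.py; python3 s.py 0 -110 -75 120 90;python3 s.py 0 -110 75 200 90
```

```text
14.7 [377.5 185.  102.9] case [-123.4   19.8  102.9] toolz [ 0.4  0.6 -0.7] y [-0.3 -0.6 -0.7] q [-0.177, 0.521, 2.563, 1.864, 0.779, 0.078] tilt 45.66434478273432 F [-0.6  0.5 -0.8] 0.001207867275819083
d cm [ 5.8 -7.6  1.7] rot [-47.7   0.3  56.3] 73.74899224392334
14.7 [377.5 185.  102.9] case [-123.4   19.8  102.9] toolz [ 0.4  0.6 -0.7] y [-0.3 -0.6 -0.7] q [-0.177, 0.521, 2.563, 1.864, 0.779, 0.078] tilt 45.66434478273432 F [-0.6  0.5 -0.8] 0.001207867275819083
d cm [-1.6  5.5  9.7] rot [-47.7   0.3  56.3] 73.74899224392334
```

Call:
move_arm(
  commands=[
    [[0, 0, 3], [-5.3, 0, 6.25], 0],
    [[0, 1, 3], [-5.3, 0, 6.25], 0],
    [[-1, 3, 3], [-5.3, 0, 6.25], 0],
    [[-1, 3, 1], [-5.3, 0, 6.25], 0],
    [[-1, 3, 0], [-5.3, 0, 6.25], 0],
    [[-1, 3, 0], [-5.3, 0, 6.25], 0],
    [[-1, 3, 0], [-5.3, 0, 6.25], 0],
    [[-1, 3, 0], [-5.3, 0, 6.25], 0],
    [[-1, 3, 0], [-5.3, 0, 6.25], 0],
    [[0, 3, 0], [0, 0, 0], 0],
  ],
)

```text
t: 15.7
eef_pos: [307.1, 426.1, 166.2]
tcp_rot: [-3.038, -0.011, 0.397]
ft_force: [0.3, -1.1, 0.2]
opening: 0.006
grip_force: 0.0
```

```bash
python3 s.py 0 -110 -75 120 90
python3 - <<'E'
from h import *
a=read_camera('scene');b=read_camera('top')
cv2.imwrite('pics/sc6.png',a);cv2.imwrite('pics/tp6.png',b)
r=lambda i,f:cv2.resize(i,None,fx=f,fy=f,interpolation=cv2.INTER_CUBIC)
A=r(a[180:270,210:380],4.5); B=r(b[205:300,270:410],4.2)
A=A[:,:765]; c=np.zeros((A.shape[0]+B.shape[0]-205,790,3),np.uint8)
c=np.zeros((600,790,3),np.uint8); A=r(a[190:265,215:375],4.9); c[:A.shape[0]][:,:A.shape[1]]=A
l=r(b[255:300,275:335],5);q=r(b[215:260,345:405],5); c[370:595,:300]=l;c[370:595,310:610]=q
cv2.imwrite('pics/m6.png',c)
E
```

```text
15.7 [307.1 426.1 166.2] case [-66.2 264.4 166.2] toolz [-0.   0.1 -1. ] y [ 0.4 -0.9 -0.1] q [0.772, 0.39, 1.899, 0.128, 0.808, 1.859] tilt 5.973287315095109 F [ 0.3 -1.1  0.2] 0.006474956214068192
d cm [ 12.9 -31.7  -4.6] rot [-5.6 -2.   6.7] 8.959302368187773
```

View pics/m6.png

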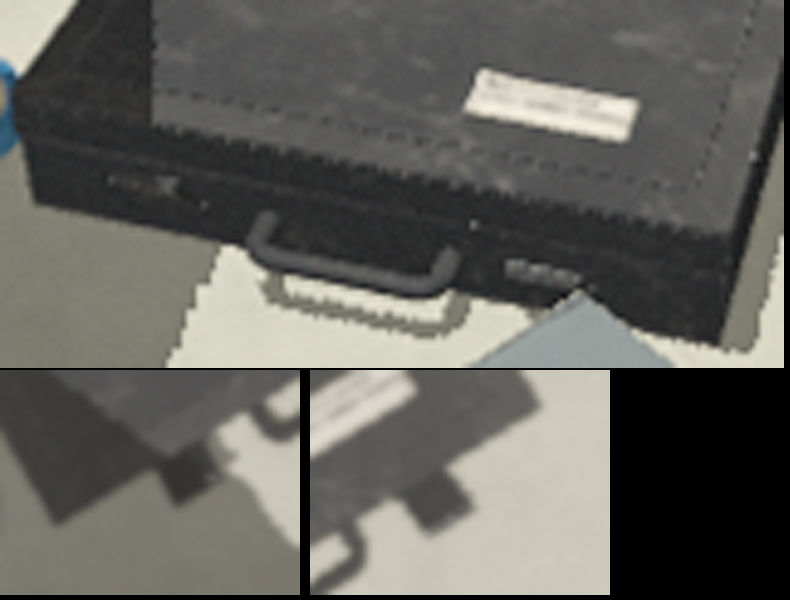

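The lid is shut. In the top crops the latch tips run (435,532)–(472,508) on the right and (180,505)–(220,478) on the left; in the scene crop they show as bright streaks at (145,187) and (542,272).

Run:
```python
from h import *
for n,t,s in (("l",(315,279.3),(244.6,228)),("r",(373.7,245),(325.6,245.5))):
    P,e=tri(s,t); print(n,w2c(P),e,[w2c(onz("top",t,z)) for z in(30,45)])
    y=75 if n=="l" else -75
    for ph in(.4,.7,1.0,1.2,1.4):
        Q=c2w(-80-25*np.sin(ph),y,28+25*np.cos(ph)); print(ph,proj("top",Q),proj("scene",Q))
    print("pivot",proj("top",c2w(-80,y,28)),proj("scene",c2w(-80,y,28)))
```

```text
l [-98.9  73.4  44.6] 1.2834069249312314 [array([-100.2,   74.7,   30. ]), array([-99.1,  74. ,  45. ])]
0.4 [312.4 276. ] [245.2 221.8]
0.7 [313.9 278.4] [243.9 225.8]
1.0 [315.1 280.1] [243.1 230. ]
1.2 [315.6 280.9] [242.8 232.7]
1.4 [315.9 281.2] [242.8 235.2]
pivot [310.3 271.5] [248.6 227.9]
r [-101.4  -76.5   45.6] 1.317706775092957 [array([-102.3,  -79.1,   30. ]), array([-101.2,  -77.2,   45. ])]
0.4 [370.5 241. ] [327.  238.3]
0.7 [371.8 243.5] [326.  242.5]
1.0 [372.6 245.5] [325.1 246.9]
1.2 [372.8 246.3] [324.8 249.7]
1.4 [372.8 246.8] [324.5 252.2]
pivot [366.9 237.5] [328.3 244.2]
```

Call:
move_arm(
  commands=[
    [[0.9, -3.8, -1.1], [-1.9, -0.7, 2.2], 0],
    [[0.9, -3.8, -1.1], [-1.9, -0.7, 2.2], 0],
    [[0.9, -3.8, -1.1], [-1.9, -0.7, 2.2], 0],
    [[0.9, -3.8, -1.1], [0, 0, 0], 0],
    [[1, -3.9, -1.2], [0, 0, 0], 0],
    [[0, 0, 0], [0, 0, 0], 0],
  ],
)

```text
t: 16.4
eef_pos: [353.6, 229.0, 109.5]
tcp_rot: [-3.139, 0.001, 0.502]
ft_force: [-0.1, -0.3, 0.8]
opening: -0.0
grip_force: 0.0
```

```bash
python3 s.py 0 -120 75 25 90
```

```text
16.4 [353.6 229.  109.5] case [-122.7   69.8  109.5] toolz [-0.  0. -1.] y [ 0.5 -0.9 -0. ] q [0.416, 0.376, 2.153, 0.005, 0.614, 1.481] tilt 0.1786362189334299 F [-0.1 -0.3  0.8] -0.0001993463971784681
d cm [-0.   0.6 -8.4] rot [-0.1 -0.1  0.7] 0.7080394978453386
```

Call:
move_arm(
  commands=[
    [[0, 0.2, -2.8], [0, 0, 0.3], 0],
    [[0, 0.2, -2.8], [0, 0, 0.3], 0],
    [[0, 0.2, -2.8], [0, 0, 0], 0],
    [[0.3, 0.17, 0], [0, 0, 0], 0],
    [[0.3, 0.17, 0], [0, 0, 0], 0],
    [[0.26, 0.15, 0.2], [0, 0, 0], 0],
    [[0.26, 0.15, 0.2], [0, 0, 0], 0],
    [[0.26, 0.15, 0.2], [0, 0, 0], 0],
    [[0.26, 0.15, 0.2], [0, 0, 0], 0],
  ],
)

```text
t: 17.3
eef_pos: [371.4, 248.9, 36.2]
tcp_rot: [-3.14, -0.006, 0.516]
ft_force: [-2.3, -0.7, -1.5]
opening: 0.009
grip_force: 1.3
```

```bash
python3 s.py 0 -94 75 36 90
```

```text
17.3 [371.4 248.9  36.2] case [-97.3  78.4  36.2] toolz [ 0.  0. -1.] y [ 0.5 -0.9 -0. ] q [0.441, 0.546, 2.156, 0.005, 0.434, 1.491] tilt 0.34331071752631265 F [-2.3 -0.7 -1.5] 0.008933463731343152
d cm [ 0.5 -0.1 -0. ] rot [-0.3  0.2 -0.1] 0.36243743212380003
```

Contact is about 2 N. I'll continue gently to the front face.

Call:
move_arm(
  commands=[
    [[0.2, 0.1, 0.1], [0, 0, 0], 0],
    [[0.17, 0.1, 0], [0, 0, 0], 0],
    [[0.1, 0.05, 0], [0, 0, 0], 0],
    [[0, 0, 0], [0, 0, 0], 0],
  ],
)

```text
t: 17.7
eef_pos: [373.8, 250.3, 36.5]
tcp_rot: [-3.139, -0.0, 0.516]
ft_force: [-11.0, -4.8, 7.3]
opening: 0.002
grip_force: 5.8
```

```bash
python3 s.py 0 -94 75 36 90
```

```text
17.7 [373.8 250.3  36.5] case [-94.5  78.5  36.5] toolz [-0.  0. -1.] y [ 0.5 -0.9 -0. ] q [0.442, 0.548, 2.145, 0.005, 0.448, 1.492] tilt 0.12312105021708586 F [-11.   -4.8   7.3] 0.0024146647433146815
d cm [ 0.2 -0.3 -0. ] rot [-0.1 -0.1 -0.1] 0.173935160884756
```

Call:
move_arm(
  commands=[
    [[-0.9, -0.5, 0], [0, 0, 0], 0],
    [[-1.7, -1, 0], [0, 0, 0], 0],
    [[0, 0, 4], [0, 0, 0], 0],
    [[0, 0, 4], [0, 0, 0], 0],
    [[1.9, -3.4, 0], [0, 0, 0], 0],
    [[1.9, -3.4, 0], [0, 0, 0], 0],
    [[1.9, -3.4, 0], [0, 0, 0], 0],
    [[1.9, -3.4, 0], [0, 0, 0], 0],
    [[0, 0, 0], [0, 0, 0], 0],
  ],
)

```text
t: 18.6
eef_pos: [428.4, 97.4, 116.7]
tcp_rot: [-3.141, -0.008, 0.512]
ft_force: [-0.4, 0.4, 0.3]
opening: 0.002
grip_force: 0.0
```

```bash
python3 s.py 0 -119 -75 25 90
cat > lt.py <<'E'
from h import *
for n in("top","scene"):
    im=read_camera(n).max(2); 
    for y in(75,-75): print(n,y,[int(np.mean([im[tuple(proj(n,c2w(x,y+k,42)).round().astype(int)[::-1])] for k in(-8,0,8)])) for x in range(-112,-76,4)])
E
python3 lt.py
```

```text
18.6 [428.4  97.4 116.7] case [-122.2  -81.6  116.7] toolz [ 0.  0. -1.] y [ 0.5 -0.9 -0. ] q [0.071, 0.38, 2.111, 0.006, 0.644, 1.125] tilt 0.45283283107345396 F [-0.4  0.4  0.3] 0.0016202780333008301
d cm [-0.   0.7 -9.2] rot [-0.2  0.4  0.1] 0.46681767844212657
top 75 [213, 213, 213, 213, 213, 213, 213, 159, 98]
top -75 [66, 68, 70, 66, 59, 60, 60, 66, 70]
scene 75 [47, 46, 44, 45, 53, 44, 45, 46, 47]
scene -75 [77, 44, 47, 58, 59, 49, 48, 53, 49]
```

The left latch is closed: the table shows bright right up to x −84. Now the right one.

Call:
move_arm(
  commands=[
    [[0, 0.2, -3], [0, 0, 0], 0],
    [[0, 0.2, -3], [0, 0, 0], 0],
    [[0, 0.2, -3.1], [0, 0, 0], 0],
    [[0.3, 0.17, 0], [0, 0, 0], 0],
    [[0.3, 0.17, 0], [0, 0, 0], 0],
    [[0.26, 0.15, 0.2], [0, 0, 0], 0],
    [[0.26, 0.15, 0.2], [0, 0, 0], 0],
    [[0.26, 0.15, 0.2], [0, 0, 0], 0],
    [[0.26, 0.15, 0.2], [0, 0, 0], 0],
  ],
)

```text
t: 19.6
eef_pos: [441.4, 115.9, 35.2]
tcp_rot: [-3.139, -0.004, 0.517]
ft_force: [-4.8, -0.3, 0.2]
opening: 0.004
grip_force: 2.2
```

```bash
python3 s.py 0 -94 -75 36 90
```

```text
19.6 [441.4 115.9  35.2] case [-101.8  -71.8   35.2] toolz [ 0.  0. -1.] y [ 0.5 -0.9 -0. ] q [0.11, 0.555, 2.133, 0.008, 0.45, 1.156] tilt 0.27051860700967995 F [-4.8 -0.3  0.2] 0.0044752477129622915
d cm [0.8 0.1 0.1] rot [-0.2  0.2 -0.1] 0.3041709337284613
```

Call:
move_arm(
  commands=[
    [[0.2, 0.1, 0.1], [0, 0, 0], 0],
    [[0.2, 0.1, 0.1], [0, 0, 0], 0],
    [[0.2, 0.1, 0], [0, 0, 0], 0],
    [[0.1, 0.05, 0], [0, 0, 0], 0],
    [[0, 0, 0], [0, 0, 0], 0],
  ],
)

```text
t: 20.1
eef_pos: [448.3, 118.9, 35.7]
tcp_rot: [-3.139, -0.003, 0.516]
ft_force: [-7.3, -3.4, 5.3]
opening: 0.004
grip_force: 4.0
```

```bash
python3 s.py 0 -94 -75 36 90
```

```text
20.1 [448.3 118.9  35.7] case [-94.3 -72.6  35.7] toolz [ 0.  0. -1.] y [ 0.5 -0.9 -0. ] q [0.115, 0.56, 2.114, 0.007, 0.466, 1.163] tilt 0.21552884458541338 F [-7.3 -3.4  5.3] 0.0035255363675100876
d cm [ 0.1 -0.2  0. ] rot [-0.2  0.1 -0.1] 0.24718992719885324
```

Call:
move_arm(
  commands=[
    [[0.05, 0.03, 0], [0, 0, 0], 0],
    [[0, 0, 0], [0, 0, 0], 0],
    [[-0.9, -0.5, 0], [0, 0, 0], 0],
    [[-1.5, -0.8, 0], [0, 0, 0], 0],
    [[0, 0, 4], [0, 0, 0], 0],
    [[0, 0, 4], [0, 0, 0], 0],
    [[0, 0, 4], [0, 0, 0], 0],
    [[-1.9, 3.4, 0], [0, 0, 0], 0],
    [[-1.9, 3.4, 0], [0, 0, 0], 0],
    [[-1.9, 3.4, 0], [0, 0, 0], 0],
  ],
)

```text
t: 21.1
eef_pos: [368.5, 209.4, 156.1]
tcp_rot: [-3.14, -0.008, 0.515]
ft_force: [0.8, -0.3, -0.5]
opening: -0.0
grip_force: 0.0
```

Call:
move_arm(
  commands=[
    [[-1.9, 3.4, 0], [0, 0, 0], 0],
    [[-1.9, 3.4, 0], [0, 0, 0], 0],
    [[-1.9, 3.4, 0], [0, 0, 0], 0],
    [[-1.9, 3.4, 0], [0, 0, 0], 0],
    [[-1.9, 3.4, 0], [0, 0, 0], 0],
    [[0, 0, 0], [0, 0, 0], 0],
  ],
)

```text
t: 21.7
eef_pos: [272.3, 381.5, 155.7]
tcp_rot: [-3.139, -0.007, 0.52]
ft_force: [0.5, -1.1, -0.2]
opening: 0.004
grip_force: 0.0
```

```bash
python3 lt.py
python3 - <<'E'
from h import *
a=cv2.imread('pics/top0.png').astype(int);b=read_camera('top').astype(int)
for n,(u,v) in dict(tape=(259,283),cup=(401,193),jar=(379,169)).items():
    d=np.abs(a-b)[v-20:v+20,u-20:u+20].max(2); print(n,d.mean(),(d>60).sum())
E
```

```text
top 75 [170, 172, 177, 179, 190, 200, 200, 147, 86]
top -75 [198, 197, 196, 195, 194, 195, 193, 168, 97]
scene 75 [43, 44, 42, 44, 50, 43, 45, 45, 44]
scene -75 [76, 43, 45, 48, 51, 43, 44, 44, 43]
tape 25.52125 343
cup 6.71875 11
jar 22.30375 251
```

Both latches are flat against the case, the lid is shut and the arm is clear.

```bash
python3 -c "
from cell import env
print(env.job_done())"
```

```text
the job is handed in; nothing more can be done
None
```

The case is shut: I caught the lid on the finger at about 0.92 rad, eased it down to about 0.08 rad and slipped the finger out, then pushed both latches closed and handed in at about 22 s. The cup showed no movement in the pictures, but for the tape and jar the image comparison was inconclusive and rests on the arm never having gone near them.

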